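# Set a tube against the stop of a cutting jig and throw its two-stage clamp lever

## Task

Get the tube-cutting jig ready for the saw: first push the brass tube along its trough until its end is right up against the length stop, and only then push the clamp lever past its first notch and on to its second stop, so that the jaw holds the tube firmly there. Only push, with the fingertips or the outside of the fingers: do not grip or lift the tube or the lever. Leave the other things on the bench where they are, and finish with the hand clear.

Things in the scene. Friction and masses are not known exactly. Their poses are not given: they have to be found in the camera images.
- jig: Tube-cutting jig fixed to the bench: grey iron base plate, 10 mm thick, x = -80 to 48 mm, y = -75 to 75 mm in its own frame (origin on the bench). Own x points from the clamp lever's side to the fence, y along the trough to the length stop, z up. The stop's bracket (top z = 42 mm) is at y = 62 to 72 mm, its adjusting screw and knob stand out to y = 96 mm.
- trough_mouth (a point): Middle of the open end of the aluminium trough, on its floor: jig x = 20, y = -72, z = 22 mm. The trough runs from here along the jig's y; it is 22 mm wide between two lips 3.5 mm high (tops z = 25.5 mm). At y below -3 mm nothing else stands beside it.
- fence (a point): Middle of the top of the steel fence on the trough's far side: jig x = 36, y = 24, z = 40 mm; the fence is x = 31 to 41 mm, y = -3 to 51 mm, with a 2 mm saw kerf. Across the trough stand the clamp jaw and two saw guide posts (x = 1.5 to 8.5 mm, y = 34 to 48 mm), tops also z = 40 mm.
- stop_face (a point): Middle of the flat brass stop disc (16 mm across) that the tube's end must meet, at jig x = 20, y = 50, z = 31.5 mm; it looks along the jig's -y and does not move in the jig.
- brass_tube: Loose brass tube, 19 mm across, 60 mm long, 60 to 130 g, lying in the trough along the jig's y. Origin at mid length, at its underside (axis 9.5 mm above); ends at own y = -30 and +30 mm. Home, its origin is at jig y = 20 mm and its tail at y = -10 mm; it starts 12 to 28 mm short. It slides with about 1 N and meets nothing before the stop. It has 1.5 mm of play to each side.
- clamp_lever (a joint): Turn of the clamp lever, rad, clockwise from above. 0 released, 0.5 first notch (jaw just touches the tube), 1.0 second stop: a hard stop with a notch before it, where it stays when let go. Starts at 0 to 0.15 and stays where left. A sprung plunger must go over index pins at 0.42, 0.58 and 0.915, each 4 to 8 N at the knob; under 2 N between them.
- lever_pivot (a point): The lever's upright pivot, jig x = -20, y = 24 mm, at z = 26 mm. From here the knob's axis is 74 mm away, in the jig frame along (-cos(v-0.5), sin(v-0.5)) at joint value v: from jig (-85, -11) mm at 0 over (-94, 24) mm at 0.5 to (-85, 59) mm at 1.0.
- lever_knob (a point): Top of the upright black knob at the lever's end: round, 16 mm across, z = 26 to 59 mm over the bench; this point is on its axis at z = 58 mm. A flat steel arm (10 mm wide, z = 20 to 26 mm) carries it. It hangs just outside the base plate, on the side away from the fence, over bare bench.
- clamp_jaw: Sliding clamp jaw beside the trough (18 mm wide, top z = 40 mm) with a sprung brass nose, driven by the lever's cam: it comes out along the jig's +x by 9 mm, at the tube's mid height, and clamps with about 8 N at the second stop. Origin on the bench at jig (0, 24) mm when open. Leave it alone.
- brass_hook: Bystander: small cast brass hook, 17 x 27 mm, 6 mm high, lying on the jig's base plate (z = 10 mm), about 45 mm from the trough; origin at the middle of its underside.
- red_file: Bystander: needle file with a red handle, 128 mm long, 7 mm thick, lying on the bench; origin at the middle.
- chasing_hammer: Bystander: small hammer, wooden handle, 189 x 58 mm, 20 mm high; origin at the middle.
- brass_tin: Bystander: round brass tin with a lid, 62 mm across, 23 mm high; origin at the middle of its underside.
- flux_pot: Bystander: small crusted stone pot, 53 mm across, 32 mm high; origin at the middle of its underside.
- charcoal_ridged: Bystander: ridged charcoal block, 33 x 46 x 13 mm; origin at the middle of its underside.
- stone_box: Bystander: small box with a clear lid, 44 x 42 x 22 mm; origin at the middle of its underside.
- steel_punch: Bystander: steel punch, 65 mm long, 6 mm thick, lying on the bench; origin at the middle.

How it is judged:
On the way, in this order (a step that is already met when the one before it is completed fails the run):
1. the tube's end is against the length stop (within 2.5 mm) while the lever is still released (y of brass_tube in the frame of jig between 0.0172 and 0.0225 m and z of brass_tube in the frame of jig below 0.027 m and angle between the y axis of brass_tube and the y axis of jig, either way round below 0.12 rad and value of joint clamp_lever below 0.3 rad), for 0.2 s.
2. the clamp lever is past its first notch and at its second stop (y of brass_tube in the frame of jig between 0.0172 and 0.0225 m and z of brass_tube in the frame of jig below 0.027 m and angle between the y axis of brass_tube and the y axis of jig, either way round below 0.12 rad and value of joint clamp_lever above 0.95 rad), for 0.2 s.
At the end, for the whole second after the job is handed in: The tube lies in the trough, in line with it within 0.12 rad, its end within 2.5 mm of the stop; the lever is at its second stop (joint above 0.95 rad) and the jaw presses on the tube with more than 5 N; the hand is clear (all of step 2 and contact force between clamp_jaw and brass_tube above 5 N and linear speed of brass_tube below 0.01 m/s); the robot touches nothing.
It fails at once if the tube is lifted out of the trough (more than 8 mm) (z of brass_tube in the frame of jig above 0.03 m).
It fails at once if the tube is gripped between the fingers (y of the grasp point in the frame of brass_tube between -0.024 and 0.024 m and distance between the grasp point and brass_tube below 0.03 m and z of the grasp point in the frame of jig below 0.05 m and contact force between the fingers and brass_tube above 1 N).
It fails at once if the lever's knob is gripped between the fingers (horizontal distance between the grasp point and lever_knob below 0.006 m and z of the grasp point in the frame of jig below 0.066 m and contact force between the fingers and jig above 1 N).
It fails at once if the lever is thrown past its first notch before the tube is at the stop (value of joint clamp_lever above 0.7 rad and y of brass_tube in the frame of jig below 0.0165 m).
It fails at once if another thing on the bench is shoved more than 30 mm (distance of any of brass_hook, red_file, chasing_hammer, brass_tin, flux_pot, charcoal_ridged, stone_box, steel_punch from where it was at the start of the episode above 0.03 m).
It also fails if it takes over 45 s, if anything falls off the work surface, if the arm or the gripper's body presses on something with over 40 N, if the wrist force passes 120 N, or if a joint passes its speed limit or range.

## Robot

A 6-joint arm with a two-finger parallel gripper is mounted at the origin on a cart in front of the work surface, level with it; the furniture and walls round the work are solid. World frame = base frame: x ahead of the robot, y to its left, z up, the work surface at z = 0. Lengths are in m, angles in rad, forces in N, time in s.
With the tool pointing down it reaches from about 0.35 to 0.975 m from the base axis. Payload 4.9 kg.
Tool frame: the origin (TCP) lies at the very end of the fingers, on their centre line; the grasp point (between the pads) lies 19 mm behind it (ctrl.pinch_z is the distance from the TCP to the grasp point, in m); z points along the fingers, y is the line along which they close (so a half turn about z gives the same grasp; the last joint's range is limited). The gripper opens to 85 mm and grips with 20 to 120 N. Pads are 22 mm wide; open, the fingers measure 114 mm over their backs; the gripper's body (76 mm by 85 mm) begins 54 mm behind the grasp point. The pads swing forward as they close: fully open they stand 13 mm farther back than shut.
Start: joints at [-1.37, 0.053, 1.613, -0, 1.476, -0.119], TCP at [0.196, -0.593, 0.201] pointing down, gripper open.
Joint ranges: [-3.01, 3.01], [-1.01, 2.22], [0.06, 2.58], [-1.02, 4.17], [0.09, 2.62], [-3.14, 3.14]. Speed limits (rad/s): [2.57, 2.57, 3.14, 3.14, 3.14, 3.14].

## Interface

Orientations are given as a rotation vector (axis times angle).
In Python, from station import ctrl, optics gives the robot as it stands. The module is installed in compiled form; this text tells all that it offers.
- The arm moves only by the shell command python3 -m handwheel 'ROWS' [OPENING] [FORCE]. ROWS is JSON, one flat list of numbers, 6 for each row, row after row: the shift along the tool's x, y, z in m, then the turn, a rotation vector about the tool's x, y, z in degrees. A call has 1 to 20 rows; each row shifts and turns the commanded pose from where the row before left it, along the tool's axes as they then stand; what a row does not reach is not made up. A row lasts 1/10 s, in which the tool goes at most 50 mm and 8.59 degrees, less where a joint would pass 70% of its speed; a pose out of reach is approached as far as the arm can. A call is refused whole if a number of a shift passes 0.05 or a number of a turn 8.59, either way. A call with a gripper value outside its range is refused whole. OPENING is the closure, from 0 (fully open) to 1 (shut), set as the call begins (- or left out, the last holds). The fingers move at their own pace and stop on an object; FORCE is the grip in N (left out, the last holds). Time passes only in rows, so rows that do not move let the fingers close. It gives the time, the measured TCP pose, the force and the opening at its end, in the units of the state.
- ctrl.get_obs(): the state, without advancing time (a new reading comes with each control period).
- optics.get_image(name): name is "scene" or "top" or "wrist"; returns (picture, depth): 384x512x3 uint8, red, green, blue; 384x512 float32, m along the optical axis (not along the pixel's ray), 0 where there is no reading.
- optics.get_calibration(name): a dict with "fovy" (degrees; the focal length in pixels is half the picture's height over the tangent of half this angle, whatever the lens; pixels are square), "cx", "cy" (the principal point, pixels), "rvec" (rotation vector, rad) and "tvec" (3), from world to camera coordinates, as OpenCV has them; the wrist camera has in their place "mount" (4x4, takes a point from camera to tool coordinates, whose origin is the TCP and whose axes are the flange's). Camera axes: x right, y down, z forward; pixel columns grow to the right and rows downward; lengths in m; the calibration is good to about 2 mm. A picture is of the moment at which its call begins: read the wrist's pose just before it. get_calibration takes no time and is no camera call.
- ctrl.finish_job(): hands the job in, once; it reports no verdict.
The state is a dict: "t": time; "q": joint angles; "dq": joint speeds; "effort": joint torques, N m; "tool_pos": TCP position; "tool_rot": TCP orientation; "contact_force": force on the tool from outside, world axes, zero at the start; "wrist_torque": the same for the moment, N m; "opening": finger opening in m.
Only numpy, scipy, OpenCV 4.12 (cv2) and the standard library are available. Lean on these libraries where they do the work, as an engineer would, in place of code of your own. Each camera call takes 0.05 s, during which the arm holds its last target. There are 200 camera calls.

## Working session

There is one attempt and no reset: what is moved stays moved. The work goes in short steps, Python scripts to look and compute and a shell command to move; the robot and the scene stay as the last step left them, time stands still between calls to the robot, and variables do not carry over. Pictures are saved under pics/ and viewed, on a budget of 10 in all, crops included, one or two more only if the job needs it, and the job is handed in when it is done.

```bash
mkdir -p pics
cat > h.py <<'E'
import numpy as np, cv2
from station import ctrl, optics
def cal(n):
    c=optics.get_calibration(n); f=192/np.tan(np.radians(c["fovy"])/2)
    K=np.array([[f,0,c["cx"]],[0,f,c["cy"]],[0,0,1]])
    if "mount" in c:
        o=ctrl.get_obs(); T=np.eye(4); T[:3,:3]=cv2.Rodrigues(np.array(o["tool_rot"]))[0]; T[:3,3]=o["tool_pos"]
        W=T@np.array(c["mount"])
    else:
        W=np.eye(4); W[:3,:3]=cv2.Rodrigues(np.array(c["rvec"]))[0]; W[:3,3]=np.ravel(c["tvec"]); W=np.linalg.inv(W)
    return K,W   # W camera->world
def ray(K,W,u,v,z):   # point on plane z
    d=W[:3,:3]@np.linalg.inv(K)@[u,v,1]; o=W[:3,3]; return o+d*(z-o[2])/d[2]
def proj(K,W,p):
    c=np.linalg.inv(W)@np.append(p,1); return (K@c[:3]/c[2])[:2]
E
python3 - <<'E'
from h import *
print(ctrl.get_obs())
for n in ("top","scene"):
    K,W=cal(n); im,d=optics.get_image(n); np.savez(n,im=im,d=d,K=K,W=W)
    cv2.imwrite(f"pics/{n}1.png",cv2.resize(im[:,:,::-1],(800,600))); print(n,K[0,0],W.round(3))
E
```

```text
{'t': 0.0, 'q': array([-1.36999647e+00,  5.33685175e-02,  1.61430187e+00,  2.50818219e-05,
        1.47600525e+00, -1.19040285e-01]), 'dq': array([-0.00125745, -0.00103274,  0.00064251, -0.00098981, -0.00036663,
        0.00023998]), 'effort': array([ 9.73167880e-04, -3.93680799e+01, -3.70177352e+01, -1.75201790e-04,
        7.02461286e-03,  9.35052782e-06]), 'tool_pos': array([ 0.19635471, -0.59262882,  0.20005116]), 'tool_rot': array([-3.09945089e+00, -4.99929706e-01,  9.44710945e-05]), 'contact_force': array([-0.14539708,  0.66420158, -0.37820986]), 'wrist_torque': array([ 0.09286047, -0.00820091, -0.0248657 ]), 'opening': 0.08536490007160098}
top 465.05249940514955 [[-0.025 -0.99   0.141  0.402]
 [-1.     0.023 -0.015  0.063]
 [ 0.011 -0.142 -0.99   1.186]
 [ 0.     0.     0.     1.   ]]
scene 374.3673710237 [[-0.86  -0.383  0.338  0.248]
 [-0.51   0.65  -0.563  0.53 ]
 [-0.004 -0.656 -0.755  0.69 ]
 [ 0.     0.     0.     1.   ]]
```

View pics/top1.png

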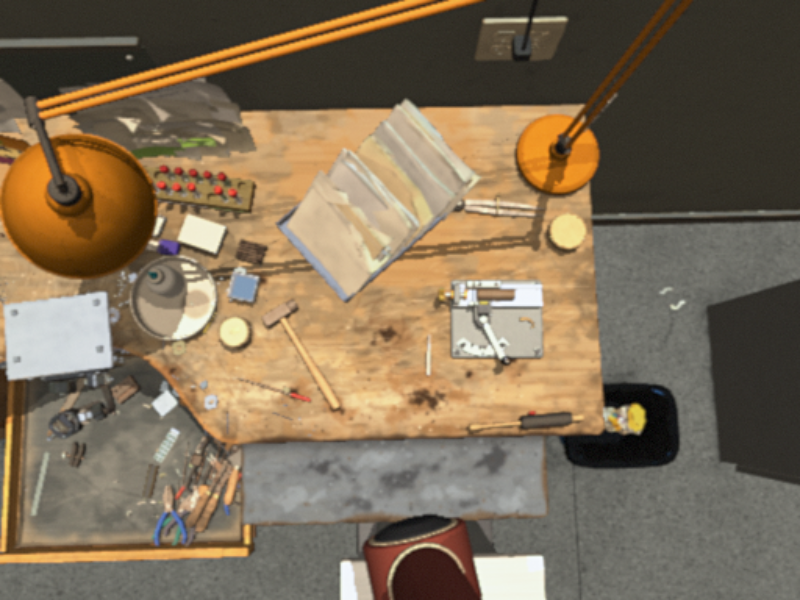

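The top view shows the jig at about (495, 320) of 800x600: stop at the left (440, 297), trough along the upper edge, lever knob at (505, 360). I'll enlarge it.

Run:
```python
import numpy as np,cv2
a=np.load("top.npz"); im=a["im"][170:240,270:360,::-1]
cv2.imwrite("pics/top1c.png",cv2.resize(im,None,fx=8,fy=8,interpolation=cv2.INTER_CUBIC))
```

```text
(no output)
```

View pics/top1c.png

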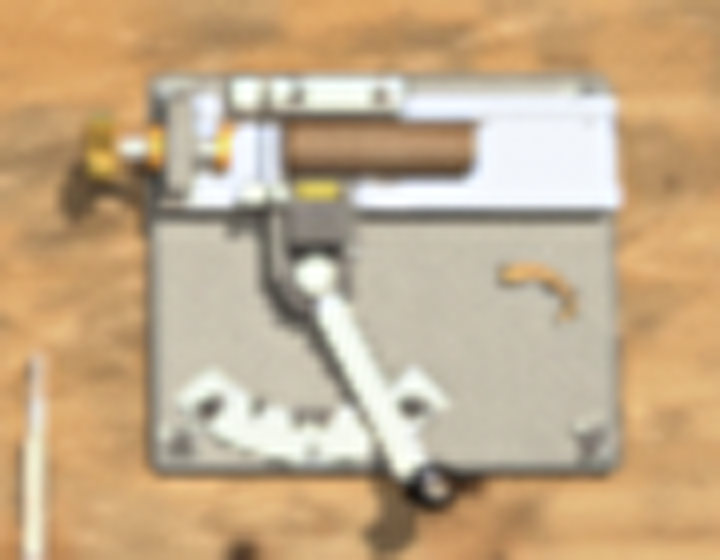

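The crop shows plate corners at (152,75), (152,472), (618,472) and (614,75), tube ends at x = 283 and 474, stop disc near (232,147), pivot (315,275) and knob (433,485).

Run:
```python
from h import *
from scipy.optimize import least_squares
a=np.load("top.npz");K,W=a["K"],a["W"]
def px(x,y): return (270+(x+.5)/8-.5,170+(y+.5)/8-.5)
pts=[((48,75,10),(152,75)),((-80,75,10),(152,472)),((-80,-75,10),(618,472)),((48,-75,10),(614,75)),((-20,24,32),(315,275)),((20,-72,23),(620,150))]
def tf(s,p):
    c,n=np.cos(s[2]),np.sin(s[2]); p=np.array(p)/1000
    return np.array([s[0]+c*p[0]-n*p[1],s[1]+n*p[0]+c*p[1],p[2]])
def inv(s,P): c,n=np.cos(s[2]),np.sin(s[2]); d=np.array(P[:2])-s[:2]; return 1000*np.array([c*d[0]+n*d[1],-n*d[0]+c*d[1]])
f=lambda s:np.ravel([proj(K,W,tf(s,p))-np.array(px(*q)) for p,q in pts])
r=least_squares(f,[.4,-.1,0]);s=r.x
print(s,np.degrees(s[2]),f(s).round(1)); np.save("jig",s)
for n,q,z in [("tube head",(283,148),.033),("tail",(474,148),.033),("disc",(232,147),.0315),("knob",(433,485),.058),("hook",(540,290),.013)]:
    P=ray(K,W,*px(*q),z); print(n,P.round(4),inv(s,P).round(1))
for v in(0,.5,1): print(v,tf(s,(-20-74*np.cos(v-.5),24+74*np.sin(v-.5),58)).round(4))
print("mouth",tf(s,(20,-72,22)), "home tail",tf(s,(20,-10,31)))
```

```text
[ 0.54099129 -0.10104467 -0.0284736 ] -1.6314173382056192 [-0.5 -0.5 -0.2 -0.1  0.8  0.2  0.1 -0.2  0.3  0.1 -0.5  0.5]
tube head [ 0.562  -0.0672  0.033 ] [20.  34.5]
tail [ 0.5606 -0.1271  0.033 ] [ 20.3 -25.5]
disc [ 0.5629 -0.0513  0.0315] [20.5 50.3]
knob [ 0.4544 -0.1058  0.058 ] [-86.4  -7.2]
hook [ 0.5174 -0.1493  0.013 ] [-22.2 -48.9]
0 [ 0.4558 -0.1101  0.058 ]
0.5 [ 0.4477 -0.0744  0.058 ]
1 [ 0.4578 -0.0392  0.058 ]
mouth [ 0.55893336 -0.17358488  0.022     ] home tail [ 0.56069849 -0.11161001  0.031     ]
```

View pics/scene1.png

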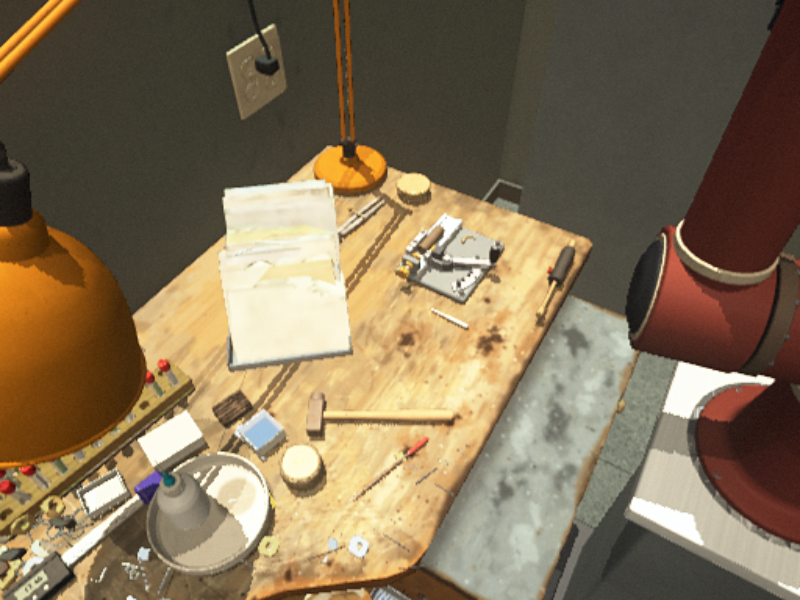

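```bash
python3 -m handwheel '[0,0,0,0,0,6.63, 0,0,0,0,0,6.63, 0,0,0,0,0,6.63, 0,0,0,0,0,0]' 1 20
```

```text
t: 0.5
tool_pos: [0.1964, -0.5929, 0.2006]
tool_rot: [-3.14, 0.043, 0.0]
contact_force: [-0.1, 0.3, 0.3]
opening: 0.0282
```

The scene view shows an open path from the robot's right to the jig at (450, 255). The lamp base (350, 170) and tin (413, 187) lie behind it.

```bash
python3 -m handwheel '[0.025,-0.031,0,0,0,0, 0.025,-0.031,0,0,0,0, 0.025,-0.031,0,0,0,0, 0.025,-0.031,0,0,0,0, 0.025,-0.031,0,0,0,0, 0.025,-0.031,0,0,0,0, 0.025,-0.031,0,0,0,0, 0.025,-0.031,0,0,0,0, 0.025,-0.031,0,0,0,0, 0.025,-0.031,0,0,0,0, 0.025,-0.031,0,0,0,0, 0.025,-0.031,0,0,0,0, 0.025,-0.031,0,0,0,0, 0.025,-0.031,0,0,0,0, 0,0,0.04,0,0,0, 0,0,0.04,0,0,0, 0,0,0.03,0,0,0, 0,0,0,0,0,0]'
cat >> h.py <<'E'
def jig(P):
    s=np.load("jig.npy"); c,n=np.cos(s[2]),np.sin(s[2]); d=np.array(P[:2])-s[:2]; return 1000*np.array([c*d[0]+n*d[1],-n*d[0]+c*d[1]])
E
python3 - <<'E'
from h import *
o=ctrl.get_obs(); print(jig(o["tool_pos"]),o["tool_pos"][2])
K,W=cal("wrist"); im,d=optics.get_image("wrist"); np.savez("w1",im=im,d=d,K=K,W=W)
cv2.imwrite("pics/w1.png",cv2.resize(im[:,:,::-1],(800,600)))
E
```

```text
t: 2.3
tool_pos: [0.5541, -0.167, 0.0851]
tool_rot: [-3.137, 0.039, 0.016]
contact_force: [-0.2, 0.6, -0.1]
opening: 0.0002
[ 14.97680608 -65.55170147] 0.08514506263163357
```

View pics/w1.png

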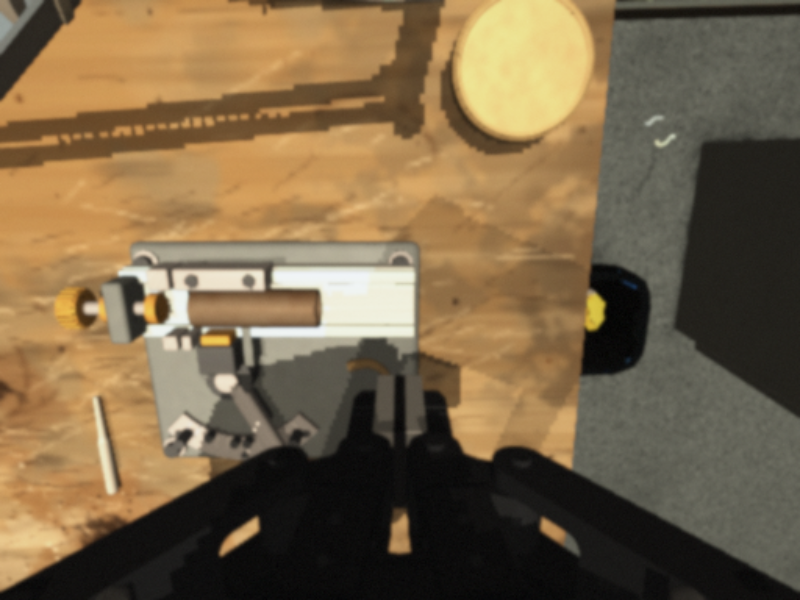

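The wrist view shows the tube from (188, 308) to (320, 308), the trough mouth at (415, 303), the shut fingers at (400, 400) and the disc at about (168, 308). I'll cross-check with the jig estimate.

Run:
```python
from h import *
a=np.load("w1.npz");K,W=a["K"],a["W"]; g=lambda u,v,z:jig(ray(K,W,u*.64,v*.64,z)).round(1)
print("tail",g(320,308,.031),"head",g(188,308,.031),"mouth",g(415,303,.0255),"disc",g(166,308,.0315),"platecorner(48,-75)",g(419,243,.01),"(48,75)",g(132,243,.01))
print("jig TCP",jig(ctrl.get_obs()["tool_pos"]), ctrl.get_obs()["tool_pos"], ctrl.get_obs()["tool_rot"])
print("tip edges",[g(u,380,.085) for u in(375,425)])
```

```text
tail [ 20.3 -28.1] head [20. 36.] mouth [ 21.4 -74.2] disc [20.1 46.4] platecorner(48,-75) [ 48.5 -76.3] (48,75) [47.9 69.7]
jig TCP [ 17.11507225 -66.52507285] [ 0.55620548 -0.16803004  0.08859054] [-3.13893087  0.04000447  0.00848673]
tip edges [array([  8.2, -57.3]), array([  8.3, -76.6])]
```

```bash
python3 -m handwheel '[0,0,0.02,0,0,0, 0,0,0.02,0,0,0, 0,0,0.018,0,0,0, 0,0,0,0,0,0, 0,0,0,0,0,0, 0,0,0,0,0,0]'
python3 -c "
from h import *
o=ctrl.get_obs(); print(jig(o['tool_pos']),o['tool_pos'],o['tool_rot'])"
```

```text
t: 2.95
tool_pos: [0.5599, -0.1698, 0.036]
tool_rot: [3.14, -0.042, 0.006]
contact_force: [-0.4, -1.2, 0.8]
opening: -0.0004
[ 20.88803287 -68.21740819] [ 0.55992873 -0.16982911  0.03595093] [ 3.13972522 -0.04244646  0.00586048]
```

```bash
python3 -m handwheel '[0,0,0.005,0,0,0, 0,-0.01,0,0,0,0, 0,-0.01,0,0,0,0, 0,-0.008,0,0,0,0, 0,-0.004,0,0,0,0, 0,-0.004,0,0,0,0, 0,0,0,0,0,0, 0,0,0,0,0,0, 0,0,0,0,0,0]'
python3 -c "
from h import *
o=ctrl.get_obs(); print(jig(o['tool_pos']),o['tool_pos'],o['contact_force'])"
```

```text
t: 3.85
tool_pos: [0.5592, -0.1333, 0.0283]
tool_rot: [3.141, -0.043, 0.0]
contact_force: [-0.5, 0.5, 0.1]
opening: -0.0004
[ 19.142608 -31.72097 ] [ 0.55922305 -0.13329777  0.02833402] [-0.48469244  0.49646812  0.14635936]
```

```bash
python3 -m handwheel '[0,-0.003,0,0,0,0, 0,-0.003,0,0,0,0, 0,-0.002,0,0,0,0, 0,0,0,0,0,0, 0,0,0,0,0,0, 0,0,0,0,0,0]'
python3 - <<'E'
from h import *
o=ctrl.get_obs(); print(jig(o['tool_pos']),o['tool_pos'],o['contact_force'])
K,W=cal("wrist"); im,d=optics.get_image("wrist"); np.savez("w2",im=im,d=d,K=K,W=W)
cv2.imwrite("pics/w2.png",cv2.resize(im[140:300,130:370,::-1],(800,533),interpolation=cv2.INTER_CUBIC))
E
```

```text
t: 4.45
tool_pos: [0.5594, -0.1251, 0.0283]
tool_rot: [3.141, -0.043, 0.0]
contact_force: [0.7, -0.1, 0.4]
opening: -0.0001
[ 19.12191258 -23.49856565] [ 0.55943646 -0.12507811  0.02834235] [ 0.73506759 -0.0940492   0.44455506]
```

View pics/w2.png

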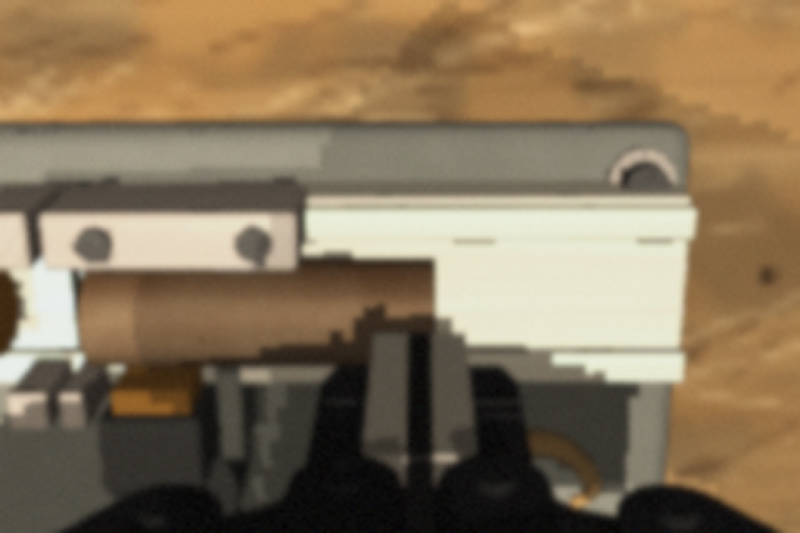

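The picture shows the tube with its tail at (433, 300) and the finger tips at about (365–470, 330), seemingly overlapping the tube. I'll check this against depth before going on.

Run:
```python
from h import *
a=np.load("w2.npz");K,W,d=a["K"],a["W"],a["d"]
def P(u,v):
    U=130+u*.3;V=140+v*.3; z=d[int(round(V)),int(round(U))]; p=(W@np.append(np.linalg.inv(K)@[U,V,1]*z,1))[:3]
    return (u,v),jig(p).round(1),(p[2]*1000).round(1)
for q in [(385,338),(385,360),(385,400),(385,430),(450,338),(450,360),(450,400),(340,400),(500,400),(425,290),(300,300),(100,300),(440,300),(550,300),(200,240),(10,310),(500,345),(350,345),(420,345)]: print(*P(*q))
print(d.min(), ((d>0)&(d<.1)).sum())
```

```text
(385, 338) [ 30.7 -19.8] 65.0
(385, 360) [ 31. -20.] 72.7
(385, 400) [ 30.7 -20.4] 83.4
(385, 430) [ 30.5 -20.6] 90.4
(450, 338) [ 30.8 -29.1] 65.3
(450, 360) [ 30.7 -28.9] 72.1
(450, 400) [ 30.6 -28.5] 83.2
(340, 400) [ 26.2 -14. ] 74.9
(500, 400) [ 26.8 -35.4] 76.0
(425, 290) [ 27.3 -25.7] 38.6
(300, 300) [26.  -4.9] 40.0
(100, 300) [25.9 28.4] 39.9
(440, 300) [ 18.8 -28.6] 22.8
(550, 300) [ 19.1 -48.8] 23.4
(200, 240) [36.7 11. ] 40.4
(10, 310) [19.7 47.9] 29.6
(500, 345) [ 10.5 -39.7] 24.5
(350, 345) [ 18.2 -13.1] 40.7
(420, 345) [ 31.1 -24.8] 68.2
0.0 25064
```

Run:
```python
from h import *
a=np.load("w2.npz");d=a["d"];K=a["K"]
M=np.array(optics.get_calibration("wrist")["mount"]); print(M.round(3),K[0,0],K[:2,2])
for n in("w1","w2"):
    d=np.load(n+".npz")["d"]; v,u=np.nonzero((d>0)&(d<.25)); z=d[v,u]
    p=(M@np.vstack([np.linalg.inv(K)@np.vstack([u,v,u*0+1])*z,u*0+1]))[:3]*1000
    m=(abs(p[0])<14)&(abs(p[1])<14)&(p[2]<20); 
    for lo in range(-120,20,10):
        k=m&(p[2]>=lo)&(p[2]<lo+10)
        if k.sum(): print(n,lo,k.sum(),p[0][k].max().round(1),p[1][k].min().round(1),p[1][k].max().round(1))
K,W=cal("scene"); im,dd=optics.get_image("scene"); o=ctrl.get_obs()
c=proj(K,W,o["tool_pos"]); x,y=int(c[0])-60,int(c[1])-55; print(o["tool_pos"],c, ((c-[x,y])*6.5).round())
cv2.imwrite("pics/s2.png",cv2.resize(im[y:y+90,x:x+120,::-1],None,fx=6.5,fy=6.5,interpolation=cv2.INTER_CUBIC))
```

```text
[[-0.    -0.957 -0.291  0.075]
 [ 1.    -0.     0.     0.001]
 [-0.    -0.291  0.957 -0.173]
 [ 0.     0.     0.     1.   ]] 313.6190074029451 [255.37466653 197.7372537 ]
w1 -120 874 14.0 -4.8 6.9
w1 -110 654 14.0 -4.2 6.3
w1 -100 218 14.0 -4.0 6.4
w1 -90 1363 13.8 -13.9 14.0
w1 -80 1332 14.0 -13.6 14.0
w1 -70 898 13.0 -12.5 13.8
w1 -60 721 12.6 -12.6 14.0
w1 -50 575 12.4 -12.5 14.0
w1 -40 192 12.4 -10.9 13.2
w2 -120 878 14.0 -4.8 7.0
w2 -110 648 14.0 -4.2 6.2
w2 -100 223 14.0 -6.5 6.1
w2 -90 1365 13.8 -13.9 14.0
w2 -80 1340 14.0 -13.6 14.0
w2 -70 905 13.0 -12.5 13.8
w2 -60 709 12.4 -12.6 14.0
w2 -50 590 12.5 -12.4 14.0
w2 -40 190 12.2 -11.3 13.5
w2 -20 544 10.1 -14.0 3.6
w2 -10 314 11.6 -14.0 3.7
w2 0 755 14.0 -14.0 13.9
[ 0.55944126 -0.1250743   0.02831694] [281.22142026 148.41750538] [391. 360.]
```

View pics/s2.png

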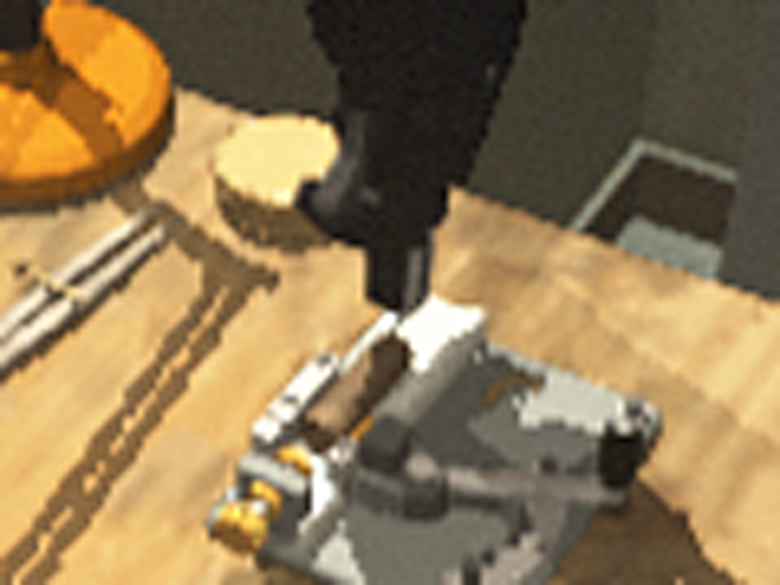

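The scene crop shows the real finger ends at about (395, 310), while the reported TCP projects to (391, 360). Depth agrees: the visible fingers end about 35 mm behind the reported TCP, and they are hovering over the tube without touching it. I'll measure that offset before backing off and going lower.

Run:
```python
from h import *
K=np.load("w1.npz")["K"]; M=np.array(optics.get_calibration("wrist")["mount"])
d=np.load("w1.npz")["d"]; v,u=np.nonzero((d>0)&(d<.22)); z=d[v,u]
p=(M@np.vstack([np.linalg.inv(K)@np.vstack([u,v,u*0+1])*z,u*0+1]))[:3]*1000
for lo in range(-80,10,5):
    k=(p[2]>=lo)&(p[2]<lo+5)&(abs(p[0])<35)
    if k.sum(): print(lo,k.sum(),"x",p[0][k].min().round(1),p[0][k].max().round(1),"y",np.percentile(p[1][k],[0,2,50,98,100]).round(1))
k=(abs(p[1])<14)&(p[0]>5)&(p[0]<14); print("max z",np.sort(p[2][k])[-8:])
```

```text
-80 1697 x -11.7 14.9 y [-32.3 -28.9  -0.6  30.7  33.7]
-75 499 x -2.5 14.8 y [-27.  -19.6   2.7  21.9  29.2]
-70 630 x -10.8 13.0 y [-9.2 -6.   1.   7.4 12. ]
-65 274 x 7.0 12.3 y [-12.5 -11.9   1.3  14.   14.6]
-60 389 x 6.8 12.6 y [-12.6 -12.    0.9  14.1  14.7]
-55 349 x 6.7 12.4 y [-12.4 -11.7   0.8  14.1  14.8]
-50 303 x 6.4 12.3 y [-12.5 -11.9   1.3  14.   14.5]
-45 284 x 6.8 12.4 y [-12.4 -11.9   1.3  14.   14.7]
-40 180 x 6.9 12.4 y [-10.9 -10.4   0.8  12.6  13.2]
-35 12 x 10.9 11.5 y [-5.4 -5.2  2.3  7.5  7.6]
max z [-34.89171354 -34.81811367 -34.69934631 -34.41666337 -34.24744829
 -34.22485918 -34.03478437 -33.54556971]
```

```bash
python3 -m handwheel '[0,0.015,0,0,0,0, 0.001,0.02,0,0,0,0, 0,0,0,0,0,0, 0,0,0,0,0,0, 0,0,0.012,0,0,0, 0,0,0.012,0,0,0, 0,0,0.008,0,0,0, 0,0,0,0,0,0, 0,0,0,0,0,0, 0,0,0,0,0,0, 0,0,0,0,0,0]'
python3 - <<'E'
from h import *
o=ctrl.get_obs(); print(jig(o['tool_pos']),o['tool_pos'],o['contact_force'])
K,W=cal("wrist"); im,d=optics.get_image("wrist"); np.savez("w3",im=im,d=d,K=K,W=W)
cv2.imwrite("pics/w3.png",cv2.resize(im[140:300,130:370,::-1],(800,533),interpolation=cv2.INTER_CUBIC))
E
```

```text
t: 5.65
tool_pos: [0.5597, -0.1601, -0.0034]
tool_rot: [3.141, -0.043, 0.001]
contact_force: [0.5, -0.6, -0.1]
opening: -0.0001
[ 20.35919261 -58.47037878] [ 0.5596776  -0.16007097 -0.00335622] [ 0.45791091 -0.55423453 -0.09512072]
```

View pics/w3.png

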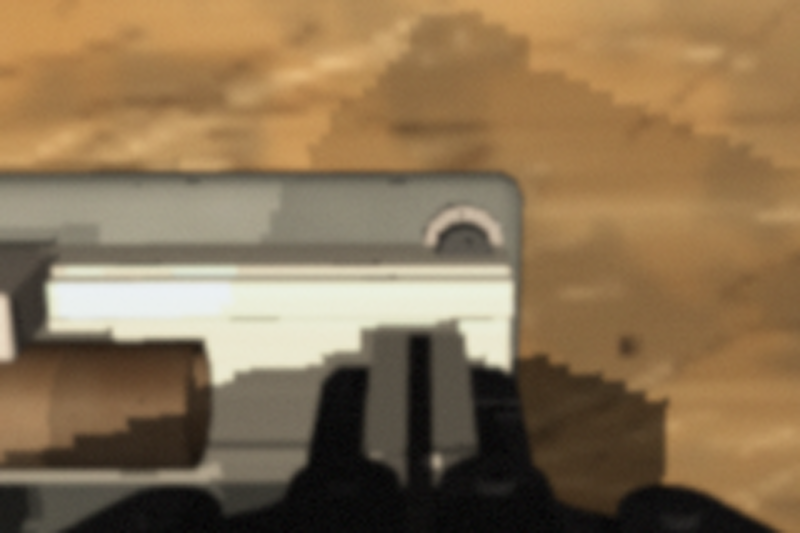

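The fingers are now inside the trough line with tips at (415, 330), clear of the tube's tail at (208, 400). Now I push.

```bash
python3 -m handwheel '[0,-0.006,0.0015,0,0,0, 0,-0.006,0,0,0,0, 0,-0.004,0,0,0,0, 0,-0.003,0,0,0,0, 0,-0.002,0,0,0,0, 0,-0.002,0,0,0,0, 0,-0.002,0,0,0,0, 0,-0.002,0,0,0,0, 0,-0.002,0,0,0,0, 0,0,0,0,0,0, 0,0,0,0,0,0]'
python3 - <<'E'
from h import *
o=ctrl.get_obs(); print(jig(o['tool_pos']),o['tool_pos'],o['contact_force'])
K,W=cal("wrist"); im,d=optics.get_image("wrist")
for y in (20,24):
  c=[proj(K,W,np.append(ray(K,W,0,0,0)[:2]*0,0))] # unused
s=np.load("jig.npy")
# tail from depth: tube top points x 16..24, z 34..43
v,u=np.nonzero(d>0); z=d[v,u]; p=(W@np.vstack([np.linalg.inv(K)@np.vstack([u,v,u*0+1])*z,u*0+1]))[:3]
j=jig(p); m=(j[0]>22)&(j[0]<28)&(p[2]>.033)&(p[2]<.044)&(j[1]>-45)&(j[1]<45); print("tube y",np.percentile(j[1][m],[0,.5,99.5,100]),m.sum())
E
```

```text
t: 6.8
tool_pos: [0.5603, -0.131, -0.0052]
tool_rot: [-3.141, 0.043, -0.0]
contact_force: [0.5, -0.3, 0.3]
opening: -0.0001
[ 20.12499417 -29.38091449] [ 0.56027166 -0.13098663 -0.00517457] [ 0.47597934 -0.30583382  0.30064237]Traceback (most recent call last):
  File "<stdin>", line 9, in <module>
  File "h.py", line 17, in jig
    s=np.load("jig.npy"); c,n=np.cos(s[2]),np.sin(s[2]); d=np.array(P[:2])-s[:2]; return 1000*np.array([c*d[0]+n*d[1],-n*d[0]+c*d[1]])
                                                           ~~~~~~~~~~~~~~~^~~~~~
ValueError: operands could not be broadcast together with shapes (2,195864) (2,)
```

```bash
cat >> h.py <<'E'
def look(save=None):
    o=ctrl.get_obs(); K,W=cal("wrist"); im,d=optics.get_image("wrist")
    v,u=np.nonzero(d>0); z=d[v,u]; p=(W@np.vstack([np.linalg.inv(K)@np.vstack([u,v,u*0+1])*z,u*0+1]))[:3]
    s=np.load("jig.npy"); j=jig(p-np.array([[s[0]],[s[1]],[0]])+0) if 0 else np.array([jig(q) for q in p.T[(p[2]>.03)&(p[2]<.045)]]).T
    m=(j[0]>22)&(j[0]<27)&(j[1]>-45)&(j[1]<42)
    print("tcp",jig(o["tool_pos"]).round(1),o["tool_pos"][2].round(4),"F",o["contact_force"].round(1),"tube y",np.percentile(j[1][m],[0,1,99,100]).round(1))
    if save: cv2.imwrite(save,cv2.resize(im[100:320,90:390,::-1],(800,587),interpolation=cv2.INTER_CUBIC))
E
python3 -m handwheel '[0,-0.002,0,0,0,0, 0,-0.001,0,0,0,0, 0,0,0,0,0,0, 0,0,0,0,0,0]'; python3 -c "
from h import *; look()"
```

```text
t: 7.25
tool_pos: [0.5604, -0.128, -0.0052]
tool_rot: [-3.141, 0.043, -0.0]
contact_force: [-0.5, -0.3, -0.0]
opening: 0.0001
tcp [ 20.1 -26.4] -0.0052 F [-0.5 -0.3 -0. ] tube y [-37.3 -12.8  41.5  42. ]
```

```bash
for i in 1 2; do python3 -m handwheel '[0,-0.001,0,0,0,0, 0,0,0,0,0,0]' | grep -E 'pos|force'; done;  python3 -c "
from h import *; look('pics/w4.png')"
```

```text
tool_pos: [0.5604, -0.127, -0.0052]
contact_force: [-0.1, -0.7, 0.0]
tool_pos: [0.5604, -0.126, -0.0052]
contact_force: [-0.3, -1.0, 0.1]
tcp [ 20.1 -24.4] -0.0052 F [-0.3 -1.   0.1] tube y [-36.  -10.9  41.3  42. ]
```

View pics/w4.png

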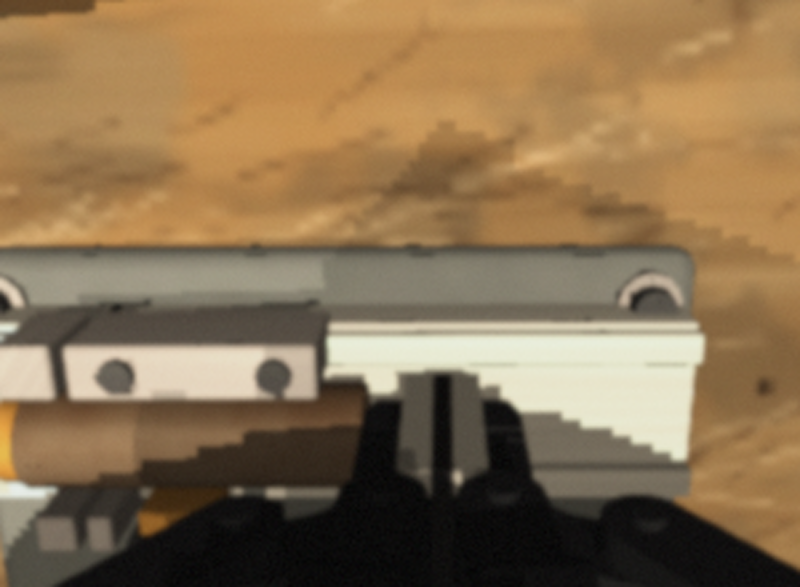

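The tube follows the push: its tail is at (365, 430) and its head reaches the brass disc at (10, 440). I'll keep going in small steps until the force rises.

```bash
for i in 1 2; do python3 -m handwheel '[0,-0.001,0,0,0,0, 0,0,0,0,0,0]' | grep -E 'pos|force'; done
```

```text
tool_pos: [0.5605, -0.1257, -0.0051]
contact_force: [-0.0, -3.7, -0.4]
tool_pos: [0.5608, -0.1257, -0.0048]
contact_force: [-0.8, -6.8, 0.5]
```

The motion stopped at the stop with 6.8 N. I'll hold briefly, back off, rise and go over to the lever.

```bash
python3 -m handwheel '[0,0,0,0,0,0, 0,0,0,0,0,0, 0,0.01,0,0,0,0, 0,0.02,0,0,0,0, 0,0,-0.03,0,0,0, 0,0,-0.03,0,0,0, -0.027,0,0,0,0,0, -0.027,0,0,0,0,0, -0.027,0,0,0,0,0, -0.027,0,0,0,0,0, 0,0,0,0,0,0, 0,0,0,0,0,0, 0,0,0,0,0,0, 0,0,0,0,0,0]'; python3 -c "
from h import *; look('pics/w5.png')"
```

```text
t: 9.55
tool_pos: [0.4526, -0.1513, 0.0552]
tool_rot: [-3.141, 0.043, -0.001]
contact_force: [-0.3, 0.2, -0.1]
opening: 0.0001
tcp [-86.9 -52.7] 0.0552 F [-0.3  0.2 -0.1] tube y [-11.7 -11.2  41.3  42. ]
```

View pics/w5.png

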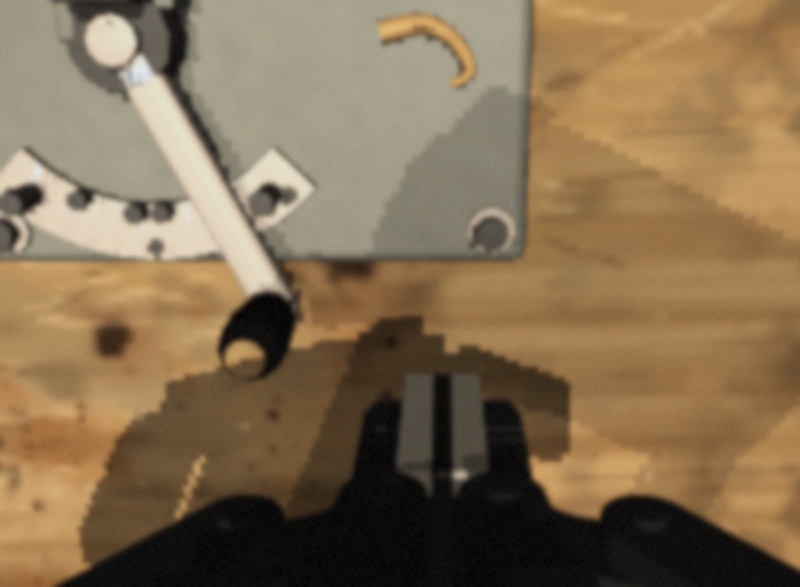

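The lever knob's top is at (245, 358) and the finger tips at (440, 375), to its right with a clear gap. I'll lower and push toward the jig's +y.

```bash
python3 -m handwheel '[-0.002,0,0.02,0,0,0, 0,0,0.02,0,0,0, 0,0,0.012,0,0,0, 0,0,0,0,0,0, 0,0,0,0,0,0, 0,-0.008,0,0,0,0, 0,-0.008,0,0,0,0, 0,-0.004,0,0,0,0, 0,-0.004,0,0,0,0, 0,-0.004,0,0,0,0, 0,0,0,0,0,0]'; python3 -m handwheel '[0,-0.004,0,0,0,0, 0,-0.004,0,0,0,0, 0,-0.004,0,0,0,0, 0,0,0,0,0,0]';python3 -c "
from h import *; o=ctrl.get_obs(); print(jig(o['tool_pos']),o['tool_pos'][2])"
```

```text
t: 10.7
tool_pos: [0.4505, -0.1225, 0.0029]
tool_rot: [-3.141, 0.042, -0.0]
contact_force: [-0.9, 0.4, 0.8]
opening: 0.0
t: 11.1
tool_pos: [0.4507, -0.1105, 0.0027]
tool_rot: [-3.141, 0.042, 0.0]
contact_force: [-0.2, 0.9, 0.6]
opening: -0.0002
[-89.95299238 -12.0475045 ] 0.0027177077597139235
```

```bash
python3 -m handwheel '[0,-0.004,0,0,0,0, 0,-0.004,0,0,0,0, 0,-0.004,0,0,0,0, 0,-0.004,0,0,0,0, 0,-0.004,0,0,0,0, 0,-0.002,0,0,0,0]';python3 -c "
from h import *; look('pics/w6.png')"
```

```text
t: 11.7
tool_pos: [0.4511, -0.089, 0.0027]
tool_rot: [3.141, -0.043, -0.001]
contact_force: [-0.8, -1.5, 0.0]
opening: 0.0002Traceback (most recent call last):
  File "<string>", line 2, in <module>
    from h import *; look('pics/w6.png')
                     ~~~~^^^^^^^^^^^^^^^
  File "h.py", line 23, in look
    print("tcp",jig(o["tool_pos"]).round(1),o["tool_pos"][2].round(4),"F",o["contact_force"].round(1),"tube y",np.percentile(j[1][m],[0,1,99,100]).round(1))
                                                                                                               ~~~~~~~~~~~~~^^^^^^^^^^^^^^^^^^^^^^
    return _quantile_unchecked(
        a, q, axis, out, overwrite_input, method, keepdims, weights)
    return _ureduce(a,
                    func=_quantile_ureduce_func,
    ...<5 lines>...
                    overwrite_input=overwrite_input,
                    method=method)
    r = func(a, **kwargs)
    result = _quantile(arr,
                       quantiles=q,
    ...<2 lines>...
                       out=out,
                       weights=wgt)
    slices_having_nans = np.isnan(arr[-1, ...])
                                  ~~~^^^^^^^^^
IndexError: index -1 is out of bounds for axis 0 with size 0
```

```bash
python3 -m handwheel '[0,-0.004,0,0,0,0, 0,-0.004,0,0,0,0, 0,-0.004,0,0,0,0, 0,-0.003,0,0,0,0, 0,-0.003,0,0,0,0, 0,-0.002,0,0,0,0, 0,-0.002,0,0,0,0, 0,0,0,0,0,0]';for i in 1 2; do python3 -m handwheel '[0,-0.002,0,0,0,0, 0,0,0,0,0,0]' | grep -E 'pos|force'; done; python3 -c "
from h import *; o=ctrl.get_obs(); print(jig(o['tool_pos']),o['tool_pos'][2])"
```

```text
t: 12.55
tool_pos: [0.4529, -0.0679, 0.0033]
tool_rot: [3.139, -0.043, 0.003]
contact_force: [0.2, -1.5, -0.1]
opening: 0.0
tool_pos: [0.4526, -0.0652, 0.0032]
contact_force: [1.0, -2.2, 0.7]
tool_pos: [0.4515, -0.0623, 0.0026]
contact_force: [-0.2, 0.1, -0.6]
[-90.53200165  36.23062676] 0.0025788831871247017
```

```bash
for i in 1 2 3; do python3 -m handwheel '[0,-0.0015,0,0,0,0, 0,0,0,0,0,0]' | grep -E 'pos|force'; done
```

```text
tool_pos: [0.4514, -0.0611, 0.0023]
contact_force: [0.4, -0.5, -0.2]
tool_pos: [0.4514, -0.0609, 0.0024]
contact_force: [-1.8, -5.7, -1.3]
tool_pos: [0.4515, -0.0608, 0.0025]
contact_force: [-1.9, -10.4, -1.7]
```

The lever is on a hard wall: 10 N and no further motion. I'll hold, then back away and rise clear.

```bash
python3 -m handwheel '[0,-0.001,0,0,0,0, 0,0,0,0,0,0, 0,0,0,0,0,0, 0,0.01,0,0,0,0, 0,0.02,0,0,0,0, 0,0.03,0,0,0,0, 0,0,-0.04,0,0,0, 0,0,-0.04,0,0,0, 0,0,-0.04,0,0,0, 0,0.03,0,0,0,0, 0,0.03,0,0,0,0, 0,0.03,0,0,0,0, 0,0,0,0,0,0, 0,0,0,0,0,0, 0,0,0,0,0,0]'
python3 - <<'E'
from h import *
K,W=cal("top"); im,d=optics.get_image("top"); np.savez("top2",im=im,K=K,W=W)
cv2.imwrite("pics/top2c.png",cv2.resize(im[170:240,270:360,::-1],None,fx=8,fy=8,interpolation=cv2.INTER_CUBIC))
E
```

```text
t: 15.05
tool_pos: [0.448, -0.2066, 0.1225]
tool_rot: [-3.14, 0.042, 0.001]
contact_force: [1.0, -1.5, 0.1]
opening: -0.0002
```

View pics/top2c.png

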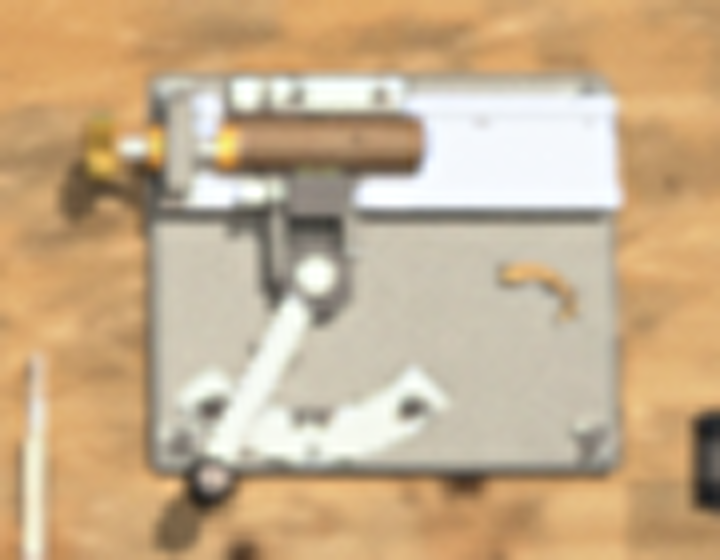

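The tube's head meets the disc at (240, 145), with its tail at (424, 145). The jaw is out against the tube, the knob is at (210, 481) and the hand is well clear at the right. The hook has not moved.

Run:
```python
from h import *
a=np.load("top2.npz");K,W=a["K"],a["W"]; g=lambda x,y,z:jig(ray(K,W,270+(x+.5)/8-.5,170+(y+.5)/8-.5,z))
k=g(210,481,.058); print("tail",g(424,145,.033),"head",g(240,145,.033),"knob",k,"v",.5+np.arctan2(k[1]-24,-20-k[0]))
print(ctrl.get_obs()["contact_force"])
```

```text
tail [21.20177218 -9.80946815] head [20.90199599 47.96068119] knob [-85.47157839  60.36319963] v 1.0069829552919387
[ 0.40677516 -0.91850572 -0.61888289]
```

Lever about 1.0 rad and tail at -9.8 mm (home is -10), both good. Handing in.

```bash
python3 -c "
from station import ctrl; print(ctrl.finish_job())"
```

```text
the job is handed in; nothing more can be done
None
```

I pushed the tube against the length stop with the shut fingers, then pushed the lever over its notches to the hard second stop, and handed in with the hand clear. `finish_job` gives no verdict, so what follows is from my own checks.

- **Tube:** the push stopped dead at 6.8 N with the lever still released. In the last top picture the tail is at jig y = -9.8 mm (home is -10 mm). The head edge read 48.0 mm instead of 50 mm, because the disc's edge was hard to tell from the tube in that picture.
- **Lever:** it stopped hard at 10.4 N. After I let go, the picture gives about 1.01 rad. The jaw is visibly out against the tube, but I could not measure its clamping force.
- **Bystanders:** the hook did not move, and neither did the light-coloured rod to the left of the jig. I did not check the others again, but the hand went nowhere near them.
- **Disagreement:** the wrist depth and the scene picture both showed the real fingertips ending about 35 mm short of the reported TCP. My first push therefore passed over the tube without touching it. I measured the offset, backed off and went lower for both pushes.

The last reported time was about 15 s of the 45 s allowed. I viewed 9 pictures.

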